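Hold a wood sample square on the lamp stage

TASK

Start the stage lamp by pressing the plunger of the lamp timer right down to its stop and letting it spring back up. Then pick up the rectangular wood sample block, set it flat on the white stage with its long side along the long stop, and push it snugly into the corner against both metal stops. Finish while still holding it there, pressed firmly against both stops; leave the other things on the bench where they are.

Things in the scene. Friction and masses are not known exactly. Their poses are not given: they have to be found in the camera images.
- block: The wood sample: a plain light wooden rectangular block 64 long (x) x 42 wide (y) x 44 high (z) mm, about 60 to 110 g, with thin dark grain lines along its length on top. It starts lying on the bench. Origin: centre of its underside; x along its length, z up. Either end may face the end stop.
- stage: Fixed white plate 170 (x) x 130 (y) x 12 mm thick, yaw within 0.4 rad. Origin: centre of its underside. Its x axis runs along the long stop towards the end stop, its y axis towards the long stop. A small round lamp (26 mm across, 40 mm above the plate) stands on it at x = 70, y = -48 mm. The seated block's origin is at stage x = 8, y = 24, z = 12 mm.
- long_stop: Fixed dark steel bar on the stage, 85 (x) x 12 (y) x 14 mm high, along the stage's +y side; its axes are parallel to the stage's. Origin: centre of its underside, at stage (-12.5, 51, 12) mm. The block's long side bears on its face towards -y, at stage y = 45 mm.
- end_stop: Fixed dark steel bar on the stage, 12 (x) x 65 (y) x 14 mm high, at right angles to the long stop, across the stage's +x end; its axes are parallel to the stage's. Origin: centre of its underside, at stage (46, 2.5, 12) mm. The block's end bears on its face towards -x, at stage x = 40 mm.
- corner (a point): Point on the stage's top where the inner faces of the two stops would meet, at stage (40, 45, 12) mm; axes as the stage's. The bars themselves stop about 10 mm short of it.
- timer: Fixed grey lamp timer box 90 (x) x 80 (y) x 45 mm high with the plunger standing out of its top. Origin: centre of its underside.
- plunger (a joint): Travel of the black plunger: 0 m up, 0.018 m down on its stop. A spring pushes it back up by itself: about 3 N to start it, about 9 N at the stop.
- plunger_top (a point): Centre of the flat top of the plunger's round black head (38 mm across), 87 mm above the bench when up; it moves straight down when pressed.
- tape: Bystander: roll of cream tape lying flat, 96 mm across, 25 mm high. Origin: centre of its underside.
- jar: Bystander: small capped glass jar, 48 mm across, 65 mm high. Origin: centre of its underside.
- disc: Bystander: round wood disc, 48 mm across, 22 mm high. Origin: centre of its underside.
Not all that is in view belongs to the job. What is meant by the timer is not orange or yellow, and is the smaller of those in its own colour.

How it is judged:
By the outcome, as a careful person would: the job done as asked, in the order asked, and still so for the second after the job is handed in, while the arm keeps its last pose, push and grip.
It also fails if it takes over 64 s, if anything falls off the work surface, if the arm or the gripper's body presses on something with over 40 N, if the wrist force passes 120 N, or if a joint passes its speed limit or range.

ROBOT

A 6-joint arm with a two-finger parallel gripper is mounted at the origin on the work surface. World frame = base frame: x ahead of the robot, y to its left, z up, the work surface at z = 0. Lengths are in m, angles in degrees, forces in N, time in s.
With the tool pointing down it reaches from about 0.35 to 0.875 m from the base axis. Payload 4.2 kg.
Tool frame: the origin (TCP) lies on the front face of the gripper's body, between the roots of the fingers; the fingertips stand 70 mm ahead of it and the grasp point (between the pads) lies 51 mm ahead of it (r.nose_length is the distance from the TCP to the fingertips, in m); z points along the fingers, y is the direction in which the jaws open and shut (so a half turn about z gives the same grasp; the last joint's range is limited). The gripper opens to 87 mm and grips with 3 to 60 N. Pads are 19 mm wide; open, the fingers measure 117 mm over their backs; the gripper's body (75 mm by 190 mm) begins 51 mm behind the grasp point.
Start: joints at [-60.527, 22.042, 0.453, 0, -68.411, -14.817], TCP at [0.158, -0.605, 0.292] pointing down, gripper open.
Joint ranges: [-179.83, 179.83], [-69.29, 118.12], [-61.27, 80.66], [-181.25, 117.63], [-171.15, -9.14], [-177.46, 177.46]. Speed limits (degrees/s): [159.86, 159.86, 180, 180, 180, 180].

INTERFACE

Orientations are given as a 3x3 rotation matrix whose columns are the frame's x, y, z axes.
In Python, from station import telemetry, capture, order, r gives the robot as it stands.
- The arm moves only by the tool drive_tool, never from a script. Its argument "series" is a list of rows, each a list of 4 numbers: the shift along the tool's x, y, z as a fraction of full scale, then the turn about the tool's z as a fraction of full scale. In form: [[dx, dy, dz, turn], ...]. A call has 1 to 10 rows; each row is the pose to reach, as a shift and turn from the pose commanded when the call began, along the tool's axes at that moment; what a row does not reach only later rows make up. Full scale, the value 1, is 0.12 m for a shift and 2 rad for a turn. A row lasts 1/8 s, in which the tool goes at most 62.5 mm and 10.7 degrees, less where a joint would pass 70% of its speed; a pose out of reach is approached as far as the arm can. A call with a number of a shift or a turn outside -1 to 1 is refused whole. A call with a gripper value outside its range is refused whole. "fingers" is the finger opening in mm, from 0 to 87, set as the call begins (left out, the last holds). The fingers move at their own pace and stop on an object; the grip force is fixed at half the most. Time passes only in rows, so rows that repeat a pose let the fingers close. It gives the time, the measured TCP pose, the force and the opening at its end, in the units of the state.
- telemetry.sense(): the state, without advancing time (a new reading comes with each control period).
- capture(name): name is "scene" or "top" or "wrist"; returns a dict with "color" (420x560x3 uint8, blue, green, red), "fx", "fy", "cx", "cy" (pixels), "eye" and "attitude" of the camera in the world; the wrist camera has in their place "mount" (4x4, takes a point from camera to tool coordinates, whose origin is the TCP and whose axes are the flange's). Camera axes: x right, y up, looking along -z (the intrinsics and any distortion apply to the point x, -y, -z); pixel columns grow to the right and rows downward; lengths in m; the calibration is good to about 2 mm. A picture is of the moment at which its call begins: read the wrist's pose just before it. There is no depth.
- order.finish_job(): hands the job in, once; it reports no verdict.
The state is a dict: "time_s": time; "joints": joint angles; "joint_velocities": joint speeds; "effort": joint torques, N m; "tcp_pos": TCP position; "ee_rot": TCP orientation; "wrist_force": force on the tool from outside, world axes, zero at the start; "moment": the same for the moment, N m; "gripper_width": opening from 0.0 (shut) to 1.0 (fully open).
Only numpy, scipy, OpenCV 4.12 (cv2) and the standard library are available. Lean on these libraries where they do the work, as an engineer would, in place of code of your own. Each camera call takes 0.05 s, during which the arm holds its last target. There are 200 camera calls.

## Working session

There is one attempt and no reset: what is moved stays moved. The work goes in short steps, Python scripts to look and compute and a tool call to move; the robot and the scene stay as the last step left them, time stands still between calls to the robot, and variables do not carry over. Pictures are saved under pics/ and viewed, about 8 in all and at most 12, crops included, and the job is handed in when it is done.

Besides the shell and the picture viewer there is one more tool, called after "Request:" by a JSON object that holds its "fn" and its "kwargs", one argument or row to a line. drive_tool: Moves the arm, as the interface text tells. Shift numbers are shares of 0.12 m and turn numbers shares of 2 rad, none past 1 either way. Its arguments: {"type":"object","properties":{"series":{"type":"array","items":{"type":"array","items":{"type":"number","minimum":-1,"maximum":1}}},"fingers":{"type":"number"}},"required":["series"]}

```bash
ls; mkdir -p pics
python3 - <<'E'
from station import telemetry, capture, r
import cv2,json
s=telemetry.sense();print(s)
for n in("scene","top"):
    c=capture(n);cv2.imwrite(f"pics/{n}0.png",c["color"])
    print(n,{k:(v.tolist() if hasattr(v,'tolist') else v) for k,v in c.items() if k!="color"})
E
```

```text
pics
{'time_s': 0.0, 'joints': array([-6.05276182e+01,  2.20918105e+01,  3.81154118e-01, -2.82801612e-02,
       -6.84110983e+01, -1.48195202e+01]), 'joint_velocities': array([ 0.01055463, -0.00633768, -0.00114915,  0.05037245,  0.04441624,
       -0.04127045]), 'effort': array([-3.53680489e-04, -3.90668321e+01,  1.87399685e+01,  4.21977997e+00,
        1.09637371e-02, -2.06574678e-04]), 'tcp_pos': array([ 0.15804639, -0.60423374,  0.29115961]), 'ee_rot': array([[-9.67522213e-01, -2.52785187e-01, -6.45933494e-04],
       [-2.52785992e-01,  9.67519991e-01,  2.07579869e-03],
       [ 1.00222410e-04,  2.17166428e-03, -9.99997637e-01]]), 'wrist_force': array([ 0.53906056, -0.15650619,  0.42042669]), 'moment': array([-0.04132494, -0.0050554 , -0.00102697]), 'gripper_width': 1.0014686805818904}
scene {'fx': 441.3384392918477, 'fy': 441.3384392918477, 'cx': 283.1936744794913, 'cy': 204.32959296206812, 'eye': [1.2992113430851449, -0.3261106415360272, 1.1843472713428236], 'attitude': [[0.4398478462477821, -0.7298531815385954, 0.5233050788490187], [0.8979867569015696, 0.36546811666130147, -0.24505681001237842], [-0.01239582916101117, 0.5777087407180469, 0.8161488554898422]]}
top {'fx': 439.3905995046218, 'fy': 439.3905995046218, 'cx': 278.6290743333443, 'cy': 219.2544998082894, 'eye': [0.4304918111132822, -0.00978296545914107, 1.284442641463296], 'attitude': [[0.006136005258105712, 0.9920087407134132, -0.12601987060642755], [-0.9996484836810793, 0.0028345570575477237, -0.026360469654511838], [-0.025792605792967747, 0.12613732054580734, 0.9916774263095499]]}
```

View pics/top0.png

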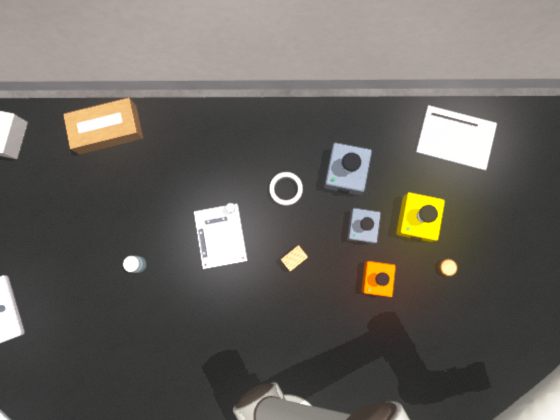

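View pics/scene0.png

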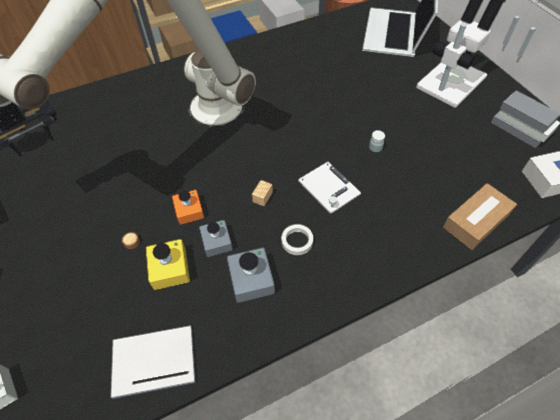

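The top view shows these timers: small grey (365,226), large grey (348,168), yellow (421,217) and orange (379,279). The small grey one fits the description. The block is at (294,258) and the disc at (449,268). The stage is at (220,237), with its stops and lamp at (231,209).

```bash
cat > h.py <<'E'
import numpy as np,cv2
from station import telemetry,capture,r
def cam(n):
    s=telemetry.sense();c=capture(n)
    if n=="wrist":
        T=np.eye(4);T[:3,:3]=s["ee_rot"];T[:3,3]=s["tcp_pos"];M=T@np.array(c["mount"])
        c["eye"],c["attitude"]=M[:3,3],M[:3,:3]
    c["eye"],c["attitude"]=np.array(c["eye"]),np.array(c["attitude"])
    return c
def ray(c,px,z):
    px=np.atleast_2d(px).astype(float)
    d=np.c_[(px[:,0]-c["cx"])/c["fx"],-(px[:,1]-c["cy"])/c["fy"],-np.ones(len(px))]@c["attitude"].T
    return c["eye"]+d*((z-c["eye"][2])/d[:,2:])
def proj(c,P):
    p=(np.atleast_2d(P)-c["eye"])@c["attitude"]
    return np.c_[c["cx"]+c["fx"]*p[:,0]/-p[:,2],c["cy"]+c["fy"]*p[:,1]/p[:,2]]
def totool(dw,s=None):
    s=s or telemetry.sense();return s["ee_rot"].T@np.asarray(dw)
E
python3 - <<'E'
from h import *
c=cam("top");im=c["color"]
crop=im[180:310,180:440]
cv2.imwrite("pics/crop1.png",cv2.resize(crop,None,fx=3,fy=3,interpolation=cv2.INTER_CUBIC))
for n,p,z in[("block",(294,258),.044),("plunger",(367,224),.087),("stage",(220,237),.012),("lamp",(231,209),.05)]:print(n,ray(c,p,z).round(3))
w=capture("wrist");print(np.round(w["mount"],4),w["fx"],w["cx"],w["cy"],[k for k in w])
E
```

```text
block [[ 0.478 -0.021  0.044]]
plunger [[ 0.57  -0.219  0.087]]
stage [[0.54  0.195 0.012]]
lamp [[0.616 0.159 0.05 ]]
[[-5.000e-04  9.586e-01  2.848e-01  7.810e-02]
 [ 1.000e+00  4.000e-04  6.000e-04 -4.000e-04]
 [ 4.000e-04  2.848e-01 -9.586e-01 -9.200e-02]
 [ 0.000e+00  0.000e+00  0.000e+00  1.000e+00]] 370.8743614793664 277.4762656034843 204.19201958875811 ['color', 'fx', 'fy', 'cx', 'cy', 'mount']
```

View pics/crop1.png

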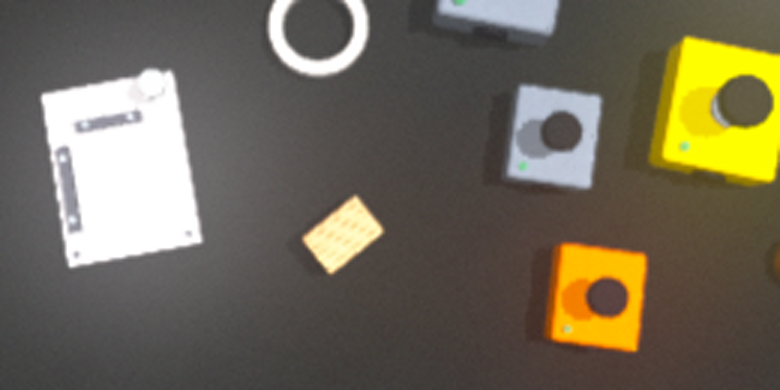

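Pressing with closed fingers: shift in five equal hops to above the plunger.

Request:
{"fn": "drive_tool", "kwargs": {
  "series": [
    [-0.41,0.22,0,0],
    [-0.82,0.45,0,0],
    [-0.82,0.45,0,0]
  ],
  "fingers": 0
}}

```text
time_s: 0.57
tcp_pos: [0.2418, -0.5254, 0.2925]
ee_rot: [[-0.966, -0.257, 0.0], [-0.257, 0.966, 0.0], [-0.0, 0.0, -1.0]]
wrist_force: [-0.6, 0.4, 0.3]
gripper_width: 0.743
```

Request:
{"fn": "drive_tool", "kwargs": {
  "series": [
    [-0.41,0.22,0,0],
    [-0.82,0.45,0,0],
    [-0.82,0.45,0,0]
  ]
}}

```text
time_s: 0.95
tcp_pos: [0.323, -0.4489, 0.2923]
ee_rot: [[-0.966, -0.257, 0.0], [-0.257, 0.966, 0.0], [-0.0, -0.0, -1.0]]
wrist_force: [-0.6, -1.0, 0.3]
gripper_width: 0.401
```

Request:
{"fn": "drive_tool", "kwargs": {
  "series": [
    [-0.41,0.22,0,0],
    [-0.82,0.45,0,0],
    [-0.82,0.45,0,0]
  ]
}}

```text
time_s: 1.32
tcp_pos: [0.4043, -0.3723, 0.2921]
ee_rot: [[-0.967, -0.256, 0.0], [-0.256, 0.967, -0.0], [-0.0, -0.0, -1.0]]
wrist_force: [-0.3, 0.5, -0.4]
gripper_width: 0.065
```

Request:
{"fn": "drive_tool", "kwargs": {
  "series": [
    [-0.41,0.22,0,0],
    [-0.82,0.45,0,0],
    [-0.82,0.45,0,0]
  ]
}}

```text
time_s: 1.7
tcp_pos: [0.4857, -0.2956, 0.2918]
ee_rot: [[-0.967, -0.255, -0.0], [-0.255, 0.967, -0.0], [0.0, 0.0, -1.0]]
wrist_force: [-0.9, -0.3, 0.1]
gripper_width: 0.005
```

Request:
{"fn": "drive_tool", "kwargs": {
  "series": [
    [-0.41,0.22,0,0],
    [-0.84,0.44,0,0],
    [-0.84,0.44,0,0],
    [-0.84,0.44,0,0]
  ]
}}

```text
time_s: 2.2
tcp_pos: [0.5676, -0.221, 0.2919]
ee_rot: [[-0.968, -0.251, -0.001], [-0.251, 0.968, -0.0], [0.001, 0.0, -1.0]]
wrist_force: [-1.1, 0.2, -0.1]
gripper_width: 0.006
```

Run:
```python
from h import *
c=cam("wrist");cv2.imwrite("pics/w1.png",c["color"])
s=telemetry.sense();print(s["tcp_pos"].round(4),proj(c,[s["tcp_pos"]+s["ee_rot"]@[0,0,.07],[.57,-.219,.087]]))
g=cv2.cvtColor(c["color"],cv2.COLOR_BGR2GRAY)
u,v=proj(c,[.57,-.219,.087])[0]
m=(g<70).astype(np.uint8)
n,l,st,ce=cv2.connectedComponentsWithStats(m)
for i in range(1,n):
    if st[i,4]>300:print(st[i],ce[i].round(1),ray(c,ce[i],.087).round(4))
```

```text
[ 0.5673 -0.2212  0.2921] [[278.35205071 263.71056988]
 [279.68128336 196.03152476]]
[     0      0    560    361 151763] [287.4 173. ] [[ 0.5496 -0.2178  0.087 ]]
[255   0  49  23 831] [278.8   8.9] [[ 0.4346 -0.255   0.087 ]]
[ 256  176   45   44 1523] [277.9 197.8] [[ 0.5718 -0.22    0.087 ]]
[    0   323   560    97 29443] [314.9 389.9] [[ 0.7518 -0.1358  0.087 ]]
```

View pics/w1.png

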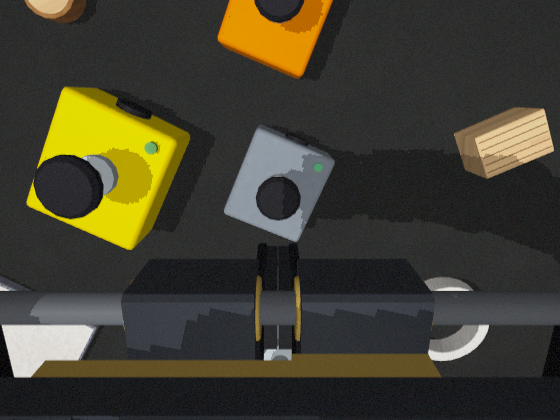

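The wrist view shows the small grey timer's plunger at (278,198), with the big yellow one alongside and the fingers below it. Two views agree on about (0.571,-0.220). Descending now.

Request:
{"fn": "drive_tool", "kwargs": {
  "series": [
    [-0.03,0,0.4,0],
    [-0.03,0,0.8,0],
    [-0.03,0,1,0],
    [-0.03,0,1,0]
  ]
}}

```text
time_s: 2.75
tcp_pos: [0.5698, -0.2199, 0.1705]
ee_rot: [[-0.968, -0.251, -0.005], [-0.251, 0.968, 0.001], [0.005, 0.002, -1.0]]
wrist_force: [1.0, -0.6, 1.0]
gripper_width: 0.005
```

Request:
{"fn": "drive_tool", "kwargs": {
  "series": [
    [0,0,0.06,0],
    [0,0,0.12,0],
    [0,0,0.18,0],
    [0,0,0.23,0],
    [0,0,0.26,0],
    [0,0,0.26,0]
  ]
}}

```text
time_s: 3.5
tcp_pos: [0.5725, -0.2189, 0.1424]
ee_rot: [[-0.967, -0.254, 0.001], [-0.254, 0.967, -0.001], [-0.001, -0.002, -1.0]]
wrist_force: [-1.9, -0.4, 8.0]
gripper_width: 0.003
```

Request:
{"fn": "drive_tool", "kwargs": {
  "series": [
    [0,0,0.02,0],
    [0,0,0.04,0],
    [0,0,0.05,0],
    [0,0,0.05,0]
  ]
}}

```text
time_s: 4.0
tcp_pos: [0.5725, -0.2189, 0.139]
ee_rot: [[-0.967, -0.255, 0.002], [-0.255, 0.967, -0.002], [-0.002, -0.002, -1.0]]
wrist_force: [-5.1, 1.9, 18.2]
gripper_width: 0.003
```

The wrist force is 18 N against a spring of about 9 N, so the plunger is on its stop. Releasing straight up, opening the fingers and heading for the block.

Request:
{"fn": "drive_tool", "kwargs": {
  "series": [
    [0,0,-0.1,0],
    [0,0,-0.3,0],
    [0,0,-0.7,0],
    [0,0,-1,0],
    [0,0,-1,0]
  ]
}}

```text
time_s: 4.62
tcp_pos: [0.5734, -0.2187, 0.2585]
ee_rot: [[-0.967, -0.254, 0.007], [-0.254, 0.967, -0.001], [-0.007, -0.003, -1.0]]
wrist_force: [-0.6, 0.3, -1.2]
gripper_width: 0.006
```

Request:
{"fn": "drive_tool", "kwargs": {
  "series": [
    [0.15,0.5,-0.1,0],
    [0.3,1,-0.1,0],
    [0.3,1,-0.1,0],
    [0.3,1,-0.1,0]
  ],
  "fingers": 87
}}

```text
time_s: 5.12
tcp_pos: [0.5068, -0.1113, 0.2666]
ee_rot: [[-0.967, -0.254, -0.0], [-0.254, 0.967, -0.0], [0.0, 0.0, -1.0]]
wrist_force: [0.3, -0.3, 0.3]
gripper_width: 0.376
```

Run:
```python
from h import *
c=cam("wrist");cv2.imwrite("pics/w2.png",c["color"]);t=cam("top");cv2.imwrite("pics/t2.png",t["color"])
s=telemetry.sense();print(s["tcp_pos"].round(4))
def blk(c,roi):
    h=cv2.cvtColor(c["color"],cv2.COLOR_BGR2HSV);m=cv2.inRange(h,(8,50,150),(25,170,255))
    n,l,st,ce=cv2.connectedComponentsWithStats(m)
    for i in range(1,n):
        if st[i,4]>80:print(st[i],ce[i].round(1),ray(c,ce[i],.044)[0].round(4))
print(proj(c,[.478,-.021,.044]));blk(c,0);print("top");blk(t,0)
```

```text
[ 0.5073 -0.1121  0.2665]
[[387.09981041 181.80569335]]
[ 343  143   86   76 3849] [386.1 179.9] [ 0.4766 -0.0224  0.044 ]
[360 279  13  62 342] [367.1 307.7] [0.6006 0.002  0.044 ]
[183 291   9  50 213] [186.8 318.7] [ 0.6568 -0.164   0.044 ]
top
[  64   98   72   51 1970] [ 99.5 123.1] [0.8735 0.5554 0.044 ]
[441 259  16  17 212] [448.4 267.2] [ 0.455  -0.4499  0.044 ]
[284 260  14  11  86] [291.7 264.7] [ 0.4595 -0.0143  0.044 ]
```

View pics/w2.png

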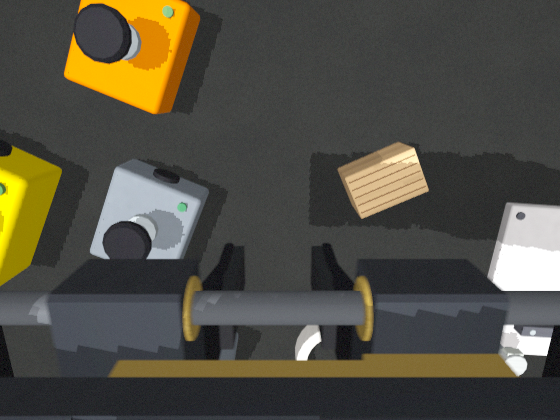

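The plunger head is back up at (127,240). The block's top face has corners near (341,182), (414,148), (428,189) and (362,217).

```bash
cat > blk.py <<'E'
from h import *
def block(c,u,v,R=70):
    im=c["color"];x0,y0=int(u)-R,int(v)-R
    h=cv2.cvtColor(im,cv2.COLOR_BGR2HSV);m=np.zeros(h.shape[:2],np.uint8)
    m[y0:y0+2*R,x0:x0+2*R]=cv2.inRange(h,(5,40,140),(30,200,255))[y0:y0+2*R,x0:x0+2*R]
    # brightest tone = top face
    V=h[...,2];t,_=cv2.threshold(V[m>0],0,255,cv2.THRESH_OTSU);m[V<t]=0
    m=cv2.morphologyEx(m,cv2.MORPH_CLOSE,np.ones((7,7)));m=cv2.morphologyEx(m,cv2.MORPH_OPEN,np.ones((9,9)))
    k=max(cv2.findContours(m,0,2)[0],key=cv2.contourArea)[:,0]
    P=ray(c,k,.044)[:,:2]
    return cv2.minAreaRect((P*1000).astype(np.float32)),t
E
python3 - <<'E'
from blk import *
c=cam("wrist");u,v=proj(c,[.478,-.021,.044])[0];print(block(c,u,v))
P=ray(c,[(341,182),(414,148),(428,189),(362,217)],.044)[:,:2];print(P.round(4),P.mean(0),np.linalg.norm(np.roll(P,-1,0)-P,axis=1))
d=P[1]-P[0]+P[2]-P[3];a=np.degrees(np.arctan2(d[1],d[0]));print("long yaw",a)
s=telemetry.sense();print(s["tcp_pos"],"tool x yaw",np.degrees(np.arctan2(s["ee_rot"][1,0],s["ee_rot"][0,0])))
t=cam("top");g=t["color"].min(2)
m=np.zeros_like(g);m[195:280,185:255]=(g[195:280,185:255]>150)*255
k=max(cv2.findContours(m,0,2)[0],key=cv2.contourArea)[:,0]
print("stage",cv2.minAreaRect((ray(t,k,.012)[:,:2]*1000).astype(np.float32)))
Q=ray(t,[(180+x/3,180+y/3) for x,y in[(42,94),(172,72),(201,241),(70,267)]],.012)[:,:2];print(Q.round(3),Q.mean(0))
E
```

```text
(((479.2170104980469, -21.064369201660156), (41.239013671875, 63.08585739135742), 39.25666427612305), 191.0)
[[ 0.4888 -0.0605]
 [ 0.4451 -0.0095]
 [ 0.4757  0.015 ]
 [ 0.5147 -0.0328]] [ 0.48108461 -0.02194906] [0.06718418 0.03917241 0.06166077 0.03796029]
long yaw 129.99598756241076
[ 0.50728786 -0.11231002  0.26645053] tool x yaw -165.4203020173082
stage ((528.7418212890625, 183.67770385742188), (222.12680053710938, 176.827880859375), 0.7576335668563843)
[[0.615 0.273]
 [0.637 0.146]
 [0.472 0.115]
 [0.447 0.241]] [0.54270139 0.19368277]
```

Request:
{"fn": "drive_tool", "kwargs": {
  "series": [
    [0.03,0.4,0,0.09],
    [0.03,0.79,0,0.18],
    [0.03,0.79,0.2,0.27],
    [0.03,0.79,0.5,0.36],
    [0.03,0.79,0.5,0.45],
    [0.03,0.79,0.5,0.54],
    [0.03,0.79,0.5,0.57],
    [0.03,0.79,0.5,0.57],
    [0.03,0.79,0.5,0.57]
  ],
  "fingers": 87
}}

```text
time_s: 6.45
tcp_pos: [0.4795, -0.0211, 0.2069]
ee_rot: [[-0.634, 0.773, -0.0], [0.773, 0.634, -0.0], [0.0, -0.0, -1.0]]
wrist_force: [-0.2, 0.4, -0.6]
gripper_width: 1.001
```

Run:
```python
from blk import *
c=cam("wrist");cv2.imwrite("pics/w3.png",c["color"]);s=telemetry.sense()
print(s["tcp_pos"].round(4),s["joints"].round(1),"tool x yaw",np.degrees(np.arctan2(s["ee_rot"][1,0],s["ee_rot"][0,0])))
u,v=proj(c,[.4792,-.0211,.044])[0];b,_=block(c,u,v,90);print(u,v,b)
print("to go tool",totool([.4792,-.0211,.087]-s["tcp_pos"],s)/.12)
```

```text
[ 0.4794 -0.0211  0.2069] [  16.9   12.9  -26.4   -0.   -50.7 -157.6] tool x yaw 129.34365999313542
277.34842465173017 206.49738682015314 ((479.6678161621094, -20.12511444091797), (40.85477066040039, 62.2856559753418), 39.15086364746094)
to go tool [ 8.59104154e-04 -1.55432072e-03  9.99088213e-01]
```

View pics/w3.png

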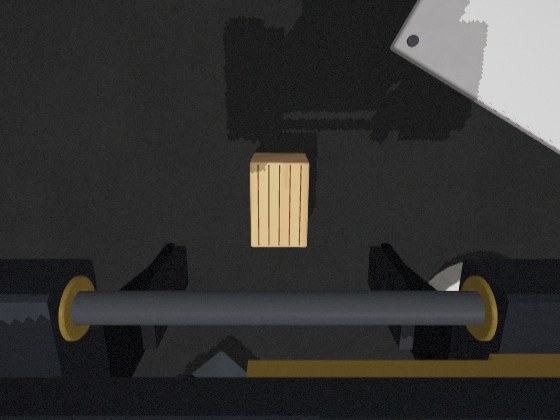

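The wrist view shows the block square and centred between the jaws at (279,200). Descending, then closing.

Request:
{"fn": "drive_tool", "kwargs": {
  "series": [
    [0,0,0.4,0],
    [0,0,0.8,0],
    [0,0,0.98,0],
    [0,0,0.98,0],
    [0,0,0.98,0]
  ]
}}

```text
time_s: 7.12
tcp_pos: [0.4801, -0.0206, 0.0903]
ee_rot: [[-0.634, 0.773, 0.002], [0.773, 0.634, 0.0], [-0.001, 0.002, -1.0]]
wrist_force: [-0.0, -0.2, -0.1]
gripper_width: 0.999
```

Request:
{"fn": "drive_tool", "kwargs": {
  "series": [
    [0,0,0,0],
    [0,0,0,0],
    [0,0,0,0],
    [0,0,0,0],
    [0,0,0,0],
    [0,0,0,0],
    [0,0,0,0],
    [0,0,0,0]
  ],
  "fingers": 20
}}

```text
time_s: 8.12
tcp_pos: [0.4793, -0.0208, 0.0895]
ee_rot: [[-0.634, 0.773, 0.0], [0.773, 0.634, 0.0], [-0.0, 0.0, -1.0]]
wrist_force: [-0.2, -1.2, 0.7]
gripper_width: 0.478
```

Request:
{"fn": "drive_tool", "kwargs": {
  "series": [
    [0,0,-0.1,0],
    [0,0,-0.3,0],
    [0,0,-0.6,0],
    [0,0,-0.8,0],
    [0,0,-0.8,0]
  ],
  "fingers": 20
}}

```text
time_s: 8.75
tcp_pos: [0.4802, -0.0206, 0.1878]
ee_rot: [[-0.634, 0.773, 0.005], [0.773, 0.634, 0.001], [-0.002, 0.005, -1.0]]
wrist_force: [0.2, -0.5, -0.7]
gripper_width: 0.479
```

Gripped (opening 41.6 mm) and lifted. Moving to a viewpoint beyond the stage corner, then turning to the stage yaw.

Request:
{"fn": "drive_tool", "kwargs": {
  "series": [
    [0.13,0.37,-0.2,0],
    [0.26,0.74,-0.2,0],
    [0.26,0.74,-0.2,0]
  ]
}}

```text
time_s: 9.12
tcp_pos: [0.5291, 0.0617, 0.2085]
ee_rot: [[-0.636, 0.772, -0.001], [0.772, 0.636, 0.0], [0.0, -0.0, -1.0]]
wrist_force: [-0.8, -0.7, -1.0]
gripper_width: 0.477
```

Request:
{"fn": "drive_tool", "kwargs": {
  "series": [
    [0.13,0.37,-0.2,0],
    [0.26,0.74,-0.2,0],
    [0.26,0.74,-0.2,0]
  ]
}}

```text
time_s: 9.5
tcp_pos: [0.5774, 0.1415, 0.2319]
ee_rot: [[-0.635, 0.772, -0.002], [0.772, 0.635, -0.001], [0.001, -0.002, -1.0]]
wrist_force: [-1.7, -0.9, -1.3]
gripper_width: 0.475
```

Request:
{"fn": "drive_tool", "kwargs": {
  "series": [
    [0.13,0.37,-0.2,-0.09],
    [0.26,0.74,-0.2,-0.18],
    [0.26,0.74,-0.2,-0.27],
    [0.26,0.74,-0.2,-0.36],
    [0.26,0.74,-0.2,-0.45],
    [0.26,0.74,-0.2,-0.53],
    [0.26,0.74,-0.2,-0.54],
    [0.26,0.74,-0.2,-0.54],
    [0.26,0.74,-0.2,-0.54]
  ]
}}

```text
time_s: 10.62
tcp_pos: [0.6258, 0.2201, 0.2572]
ee_rot: [[-0.981, -0.193, -0.001], [-0.193, 0.981, -0.0], [0.001, -0.0, -1.0]]
wrist_force: [0.6, -0.1, -0.7]
gripper_width: 0.478
```

Run:
```python
from h import *
c=cam("wrist");cv2.imwrite("pics/w4.png",c["color"]);s=telemetry.sense()
print(s["tcp_pos"].round(4),s["joints"].round(1),s["gripper_width"],"tool x yaw",np.degrees(np.arctan2(s["ee_rot"][1,0],s["ee_rot"][0,0])))
```

```text
[0.6259 0.2202 0.2573] [  33.3   27.1    3.5   -0.   -66.4 -112.2] 0.47829866179234737 tool x yaw -168.84969407176865
```

View pics/w4.png

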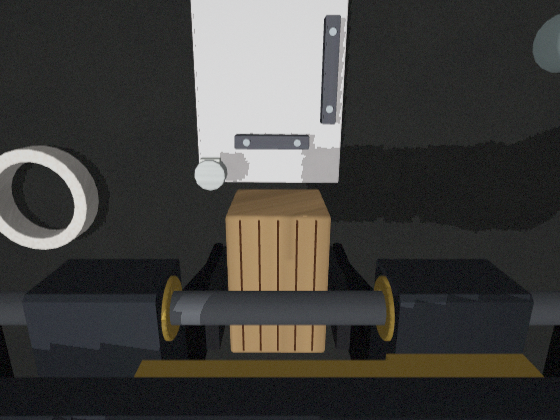

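The wrist view shows the long stop at (331,70), the end stop at (272,142), the lamp at (210,174) and the held block square at (278,270). Measuring both stops.

Run:
```python
from h import *
c=cam("wrist");g=cv2.cvtColor(c["color"],cv2.COLOR_BGR2GRAY)
E=[]
for n,(x0,y0,x1,y1),o in[("long",(312,8,346,130),(-12.5,51)),("end",(229,129,315,156),(46,2.5))]:
    m=np.zeros_like(g);m[y0:y1,x0:x1]=(g[y0:y1,x0:x1]<110)*255
    m=cv2.morphologyEx(m,cv2.MORPH_CLOSE,np.ones((9,9)))
    k=max(cv2.findContours(m,0,2)[0],key=cv2.contourArea)[:,0]
    print(n,k.min(0),k.max(0))
    (ct,sz,a)=cv2.minAreaRect((ray(c,k,.026)[:,:2]*1000).astype(np.float32));print(ct,sz,a)
    E.append((np.array(ct),np.array(o)))
# pose from two bar centres
(d1,o1),(d2,o2)=E;dw=d2-d1;do=o2-o1
yaw=np.arctan2(dw[1],dw[0])-np.arctan2(do[1],do[0]);print("yaw",np.degrees(yaw),np.linalg.norm(dw),np.linalg.norm(do))
# white plate edges
m=np.zeros_like(g);m[0:190,180:360]=(g[0:190,180:360]>110)*255
def line(pts):
    vx,vy,x,y=cv2.fitLine(np.float32(ray(c,pts,.012)[:,:2]*1000),cv2.DIST_HUBER,0,.01,.01).ravel();return np.degrees(np.arctan2(vy,vx)),(x,y)
L=[(np.flatnonzero(m[v])[0],v) for v in range(5,150,3)];Rr=[(np.flatnonzero(m[v])[-1],v) for v in range(5,175,3)]
B=[(u,np.flatnonzero(m[:,u])[-1]) for u in range(235,335,3)]
for n,l in(("yneg",L),("ypos",Rr),("xpos",B)):print(n,line(l))
for ya in(yaw,np.radians(10.7)):
    R=np.array([[np.cos(ya),-np.sin(ya)],[np.sin(ya),np.cos(ya)]])
    O=[d-R@o for d,o in E];print("origins",O,"seat",np.mean(O,0)+R@[8,24])
    for n,l,ax,val in(("yneg",L,1,-65),("ypos",Rr,1,65),("xpos",B,0,85)):
        P=(ray(c,l,.012)[:,:2]*1000-np.mean(O,0))@R;print(n,np.median(P[:,ax]),val)
```

```text
long [320  15] [345 129]
(525.5949096679688, 245.73651123046875) (89.45289611816406, 21.28748893737793) 14.084453582763672
end [235 134] [308 148]
(588.6233520507812, 206.99444580078125) (12.034710884094238, 63.51069259643555) 11.123241424560547
yaw 8.082722396160069 73.9833236815007 75.99013093816855
yneg (np.float32(10.616157), (np.float32(550.3904), np.float32(131.8322)))
ypos (np.float32(10.612728), (np.float32(526.9648), np.float32(257.78967)))
xpos (np.float32(-79.65838), (np.float32(623.2117), np.float32(234.87428)))
origins [array([545.14147276, 197.00067358]), array([543.43181808, 198.05155714])] seat [548.83270985 222.41252326]
yneg -66.16541610744198 -65
ypos 62.35868878066995 65
xpos 83.89972249168702 85
origins [array([547.34656701, 197.9440913 ]), array([543.88732995, 195.9972495 ])] seat [549.02185208 222.03871044]
yneg -64.89618237996584 -65
ypos 63.210899159073364 65
xpos 83.34441829899926 85
```

Plate edges give a stage yaw of about 10.6° and a seat near (0.548, 0.222), within about 2 mm. Moving over a standoff 10–12 mm clear of both stops and lowering.

Request:
{"fn": "drive_tool", "kwargs": {
  "series": [
    [0.37,0.03,0,0.005],
    [0.73,0.055,0.3,0.005],
    [0.73,0.055,0.7,0.005],
    [0.73,0.055,0.9,0.005],
    [0.73,0.055,0.9,0.005],
    [0.73,0.055,0.9,0.005]
  ]
}}

```text
time_s: 11.48
tcp_pos: [0.5397, 0.2104, 0.1507]
ee_rot: [[-0.983, -0.185, 0.002], [-0.185, 0.983, 0.001], [-0.002, 0.001, -1.0]]
wrist_force: [-0.6, 1.0, -1.1]
gripper_width: 0.48
```

Run:
```python
from h import *
s=telemetry.sense();print(s["tcp_pos"].round(4),s["wrist_force"],"yaw",np.degrees(np.arctan2(s["ee_rot"][1,0],s["ee_rot"][0,0])))
R=lambda a:np.array([[np.cos(a),-np.sin(a)],[np.sin(a),np.cos(a)]])
print("stage-frame offset to seat mm",R(np.radians(-10.6))@([548,221.7]-s["tcp_pos"][:2]*1000))
c=cam("wrist");t=cam("scene");a=t["color"][150:220,290:370]
cv2.imwrite("pics/s5.png",np.hstack([cv2.resize(a,(480,420),interpolation=cv2.INTER_CUBIC)]))
```

```text
[0.5397 0.2104 0.1507] [-0.58913229  1.03137818 -1.08446622] yaw -169.34216451584177
stage-frame offset to seat mm [10.26048523  9.56689917]
```

View pics/s5.png

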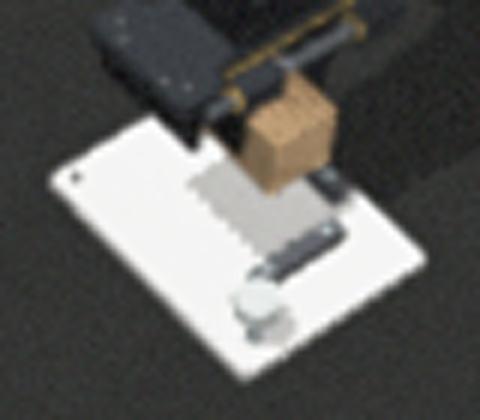

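The scene crop shows the held block above the stage, inside the corner. Lowering to light contact.

Request:
{"fn": "drive_tool", "kwargs": {
  "series": [
    [0,0,0.2,0],
    [0,0,0.34,0],
    [0,0,0.37,0],
    [0,0,0.39,0],
    [0,0,0.4,0],
    [0,0,0.41,0],
    [0,0,0.41,0]
  ]
}}

```text
time_s: 12.45
tcp_pos: [0.5391, 0.2102, 0.1015]
ee_rot: [[-0.983, -0.185, 0.001], [-0.185, 0.983, 0.001], [-0.001, 0.0, -1.0]]
wrist_force: [-2.2, -0.4, 4.1]
gripper_width: 0.484
```

Landed with about 4 N down. Pushing +y towards the long stop.

Request:
{"fn": "drive_tool", "kwargs": {
  "series": [
    [0,0.02,0,0],
    [0,0.04,0,0],
    [0,0.055,0,0],
    [0,0.07,0,0],
    [0,0.08,0,0],
    [0,0.08,0,0]
  ]
}}

```text
time_s: 13.2
tcp_pos: [0.5377, 0.2188, 0.1015]
ee_rot: [[-0.983, -0.185, 0.002], [-0.185, 0.983, -0.001], [-0.001, -0.001, -1.0]]
wrist_force: [0.5, -2.4, 5.3]
gripper_width: 0.48
```

Request:
{"fn": "drive_tool", "kwargs": {
  "series": [
    [-0.02,0,0,0],
    [-0.04,0,0,0],
    [-0.055,0,0,0],
    [-0.07,0,0,0],
    [-0.08,0,0,0],
    [-0.08,0,0,0]
  ]
}}

```text
time_s: 13.95
tcp_pos: [0.5451, 0.2203, 0.1015]
ee_rot: [[-0.983, -0.185, -0.003], [-0.185, 0.983, -0.002], [0.003, -0.001, -1.0]]
wrist_force: [-7.1, -2.4, 10.3]
gripper_width: 0.477
```

Request:
{"fn": "drive_tool", "kwargs": {
  "series": [
    [0,0.01,-0.01,0],
    [0,0.02,-0.01,0],
    [0,0.03,-0.01,0],
    [0,0.03,-0.01,0]
  ]
}}

```text
time_s: 14.45
tcp_pos: [0.5456, 0.2216, 0.1016]
ee_rot: [[-0.983, -0.185, -0.003], [-0.185, 0.983, -0.005], [0.004, -0.005, -1.0]]
wrist_force: [1.5, -10.6, 5.1]
gripper_width: 0.479
```

The long stop is now loaded (10 N) but the end stop is only lightly loaded. Pushing more in +x.

Request:
{"fn": "drive_tool", "kwargs": {
  "series": [
    [-0.01,0,0,0],
    [-0.02,0,0,0],
    [-0.03,0,0,0],
    [-0.03,0,0,0]
  ]
}}

```text
time_s: 14.95
tcp_pos: [0.5462, 0.2218, 0.1017]
ee_rot: [[-0.983, -0.185, -0.009], [-0.185, 0.983, -0.008], [0.01, -0.006, -1.0]]
wrist_force: [-8.3, -8.8, 11.8]
gripper_width: 0.479
```

Request:
{"fn": "drive_tool", "kwargs": {
  "series": [
    [0,0,-0.005,0],
    [0,0,-0.01,0],
    [-0.01,0.01,-0.01,0],
    [-0.01,0.01,-0.01,0],
    [-0.01,0.01,-0.01,0]
  ]
}}

```text
time_s: 15.58
tcp_pos: [0.5464, 0.222, 0.1018]
ee_rot: [[-0.983, -0.184, -0.012], [-0.184, 0.983, -0.01], [0.013, -0.008, -1.0]]
wrist_force: [-7.5, -10.4, 8.4]
gripper_width: 0.479
```

Run:
```python
from h import *
s=telemetry.sense();print(s["tcp_pos"].round(4),s["wrist_force"].round(1),s["ee_rot"].round(3).tolist())
a=np.radians(10.6);e=np.array([np.cos(a),np.sin(a)]);f=s["wrist_force"][:2];print("stage fx,fy",f@e,f@[-e[1],e[0]])
t=cam("scene");p=cam("top")
A=cv2.resize(t["color"][155:215,295:365],(420,360),interpolation=cv2.INTER_CUBIC)
B=cv2.resize(p["color"][195:275,185:255],(315,360),interpolation=cv2.INTER_CUBIC)
cv2.imwrite("pics/s6.png",np.hstack([A,B]))
cv2.imwrite("pics/w6.png",cam("wrist")["color"])
```

```text
[0.5464 0.222  0.1018] [ -7.5 -10.4   8.4] [[-0.983, -0.184, -0.012], [-0.184, 0.983, -0.01], [0.013, -0.008, -1.0]]
stage fx,fy -9.281084678532103 -8.887339042738823
```

View pics/s6.png

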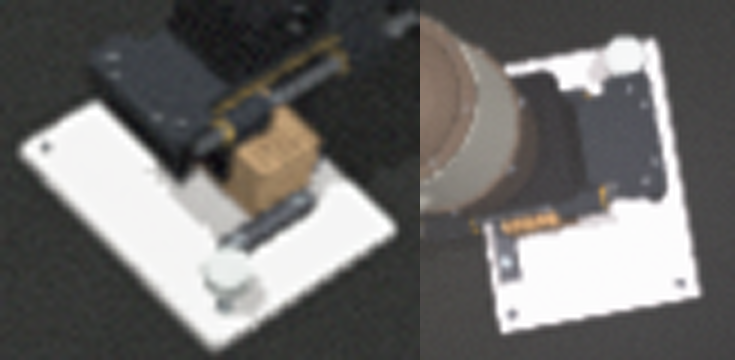

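View pics/w6.png

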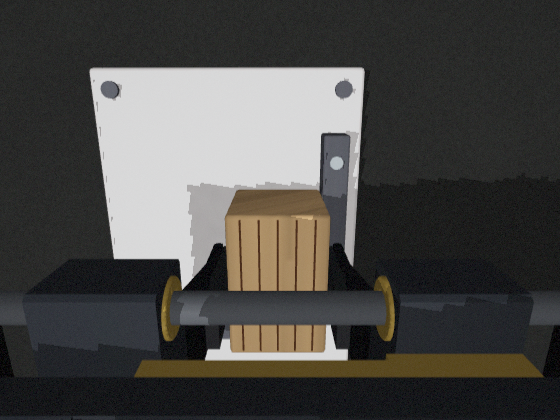

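Both stops carry about 9 N, and the pictures show the block in the corner. The tool has tilted about 0.8° and risen 0.3 mm, though, so the block may be tipping. I'll add down-force and ease the side push a little.

Request:
{"fn": "drive_tool", "kwargs": {
  "series": [
    [0,0,0.01,0],
    [0,0,0.02,0],
    [0.01,-0.01,0.03,0],
    [0.01,-0.01,0.04,0],
    [0.01,-0.01,0.04,0],
    [0.01,-0.01,0.04,0]
  ]
}}

```text
time_s: 16.48
tcp_pos: [0.5461, 0.2217, 0.1014]
ee_rot: [[-0.983, -0.185, -0.008], [-0.184, 0.983, -0.008], [0.009, -0.006, -1.0]]
wrist_force: [-14.9, -9.7, 28.9]
gripper_width: 0.478
```

Run:
```python
from h import *
s=telemetry.sense();print(s["tcp_pos"].round(4),s["wrist_force"].round(1),s["moment"].round(2),s["ee_rot"].round(4).tolist())
a=np.radians(10.6);e=np.array([np.cos(a),np.sin(a)]);f=s["wrist_force"][:2];print("stage fx,fy",f@e,f@[-e[1],e[0]])
```

```text
[0.5461 0.2217 0.1014] [-14.9  -9.7  28.9] [-2.89  4.3  -0.09] [[-0.9828, -0.1845, -0.0082], [-0.1845, 0.9828, -0.0077], [0.0094, -0.0061, -0.9999]]
stage fx,fy -16.42708098637807 -6.770182685504327
```

Request:
{"fn": "drive_tool", "kwargs": {
  "series": [
    [0.005,0,0,0],
    [0.012,0,0,0],
    [0.012,0,0,0],
    [0.012,0,0,0],
    [0.012,0,0,0],
    [0.012,0,0,0]
  ]
}}

```text
time_s: 17.23
tcp_pos: [0.5459, 0.2217, 0.1014]
ee_rot: [[-0.983, -0.185, -0.006], [-0.185, 0.983, -0.007], [0.007, -0.006, -1.0]]
wrist_force: [-11.8, -10.8, 27.1]
gripper_width: 0.477
```

Run:
```python
from h import *
s=telemetry.sense();print(s["tcp_pos"].round(4),s["wrist_force"].round(1),s["ee_rot"].round(4).tolist())
a=np.radians(10.6);e=np.array([np.cos(a),np.sin(a)]);f=s["wrist_force"][:2];print("stage fx,fy",f@e,f@[-e[1],e[0]])
g=lambda i:cv2.cvtColor(i,cv2.COLOR_BGR2GRAY)
n=g(cam("wrist")["color"]);o=g(cv2.imread("pics/w4.png"));w6=g(cv2.imread("pics/w6.png"))
for nm,im in(("w6",w6),("now",n)):
  for lab,(y,x)in(("far end",(180,225)),("near end",(325,240))):
    T=o[y:y+30,x:x+80];S=im[y-6:y+36,x-6:x+86]
    R=cv2.matchTemplate(S,T,cv2.TM_CCOEFF_NORMED);_,v,_,(i,j)=cv2.minMaxLoc(R)
    sub=lambda l,c_,rr:0.5*(l-rr)/(l-2*c_+rr)
    print(nm,lab,round(v,2),i-6+sub(R[j,i-1],R[j,i],R[j,i+1]),j-6+sub(R[j-1,i],R[j,i],R[j+1,i]))
t=cam("scene")["color"];q=cam("top")["color"]
cv2.imwrite("pics/s7.png",np.hstack([t,q])[::1,:]) ; cv2.imwrite("pics/s7.png",t)
```

```text
[0.5459 0.2217 0.1014] [-11.8 -10.8  27.1] [[-0.9828, -0.1847, -0.0056], [-0.1847, 0.9828, -0.0068], [0.0068, -0.0056, -1.0]]
stage fx,fy -13.632531282231419 -8.477515398729462Traceback (most recent call last):
  File "<stdin>", line 11, in <module>
IndexError: index 13 is out of bounds for axis 1 with size 13
```

The tilt is down to 0.4°. The x contact could still be friction from the downward and y loads, and the position is about 2.5 mm short of my seat estimate. To test it, I'll lighten z and y and push x alone.

Request:
{"fn": "drive_tool", "kwargs": {
  "series": [
    [0,0,-0.02,0],
    [0,-0.01,-0.04,0],
    [0,-0.02,-0.055,0],
    [0,-0.02,-0.055,0],
    [0,-0.02,-0.055,0]
  ]
}}

```text
time_s: 17.9
tcp_pos: [0.5477, 0.2217, 0.1038]
ee_rot: [[-0.983, -0.184, -0.003], [-0.184, 0.983, -0.002], [0.003, -0.002, -1.0]]
wrist_force: [-1.5, -5.5, -0.5]
gripper_width: 0.48
```

Request:
{"fn": "drive_tool", "kwargs": {
  "series": [
    [-0.01,0,0,0],
    [-0.02,0,0,0],
    [-0.02,0,0,0],
    [-0.02,0,0,0]
  ]
}}

```text
time_s: 18.4
tcp_pos: [0.549, 0.222, 0.1036]
ee_rot: [[-0.983, -0.184, -0.005], [-0.184, 0.983, -0.003], [0.006, -0.002, -1.0]]
wrist_force: [-4.5, -5.0, 1.1]
gripper_width: 0.479
```

That confirmed it: the block slid about 3 mm further in x, so it had been held by friction. Continuing with x light on the stage.

Request:
{"fn": "drive_tool", "kwargs": {
  "series": [
    [-0.01,-0.01,0,0],
    [-0.015,-0.015,0,0],
    [-0.015,-0.015,0,0],
    [-0.015,-0.015,0,0]
  ]
}}

```text
time_s: 18.9
tcp_pos: [0.5494, 0.2217, 0.1037]
ee_rot: [[-0.983, -0.184, -0.008], [-0.184, 0.983, -0.002], [0.008, -0.001, -1.0]]
wrist_force: [-11.4, -0.1, 5.4]
gripper_width: 0.477
```

End-stop contact is now real: 11 N in x with y unloaded. The block is about 2 mm high, so I'll ease x, set it back down, then press again.

Request:
{"fn": "drive_tool", "kwargs": {
  "series": [
    [0.01,0,0,0],
    [0.02,0,0,0],
    [0.02,0,0.01,0],
    [0.02,0,0.02,0],
    [0.02,0,0.025,0],
    [0.02,0,0.025,0]
  ]
}}

```text
time_s: 19.65
tcp_pos: [0.5489, 0.2214, 0.1015]
ee_rot: [[-0.983, -0.184, -0.003], [-0.184, 0.983, -0.001], [0.003, -0.0, -1.0]]
wrist_force: [-8.4, -0.3, 3.9]
gripper_width: 0.478
```

Flat at z = 0.1015 with the end stop loaded at 8 N. Now reloading the long stop.

Request:
{"fn": "drive_tool", "kwargs": {
  "series": [
    [0,0.01,0,0],
    [0,0.02,0,0],
    [0,0.03,0,0],
    [0,0.04,0,0],
    [0,0.04,0,0],
    [0,0.04,0,0]
  ]
}}

```text
time_s: 20.4
tcp_pos: [0.5488, 0.2223, 0.1016]
ee_rot: [[-0.983, -0.184, -0.004], [-0.184, 0.983, -0.007], [0.006, -0.006, -1.0]]
wrist_force: [-0.6, -14.1, 4.4]
gripper_width: 0.479
```

```bash
cat > st.py <<'E'
from h import *
s=telemetry.sense();a=np.radians(10.6);e=np.array([np.cos(a),np.sin(a)]);n=np.array([-e[1],e[0]]);f=s["wrist_force"]
tip=(s["tcp_pos"]+s["ee_rot"]@[0,0,.07])
print(s["time_s"],"tcp",s["tcp_pos"].round(4),"tip stage mm",(tip[:2]@e*1e3).round(2),(tip[:2]@n*1e3).round(2),"F",f[:2]@e,f[:2]@n,f[2],"tilt",s["ee_rot"][2,:2])
E
python3 st.py
```

```text
20.4 tcp [0.5488 0.2223 0.1016] tip stage mm 579.98 117.16 F -3.1882487223807283 -13.737516827074957 4.387387049150007 tilt [ 0.00564232 -0.00579522]
```

Request:
{"fn": "drive_tool", "kwargs": {
  "series": [
    [-0.01,-0.005,0,0],
    [-0.02,-0.01,0.005,0],
    [-0.025,-0.01,0.01,0],
    [-0.025,-0.01,0.01,0],
    [-0.025,-0.01,0.01,0],
    [-0.025,-0.01,0.01,0]
  ]
}}

```text
time_s: 21.15
tcp_pos: [0.5493, 0.2223, 0.1015]
ee_rot: [[-0.983, -0.184, -0.009], [-0.184, 0.983, -0.007], [0.01, -0.005, -1.0]]
wrist_force: [-12.7, -8.4, 17.4]
gripper_width: 0.48
```

```bash
python3 st.py
python3 - <<'E'
from h import *
t=cam("scene")["color"];w=cam("wrist")["color"]
A=cv2.resize(t[150:210,295:365],(420,360),interpolation=cv2.INTER_CUBIC)
cv2.imwrite("pics/f8.png",np.hstack([A,w[130:370,180:400][:, :].repeat(1,0) if 0 else cv2.resize(w[130:370,180:400],(330,360))]))
E
```

```text
21.15 tcp [0.5493 0.2223 0.1015] tip stage mm 580.07 117.06 F -14.030432105266508 -5.872777861583369 17.361296878950654 tilt [ 0.01036973 -0.00539729]
```

View pics/f8.png

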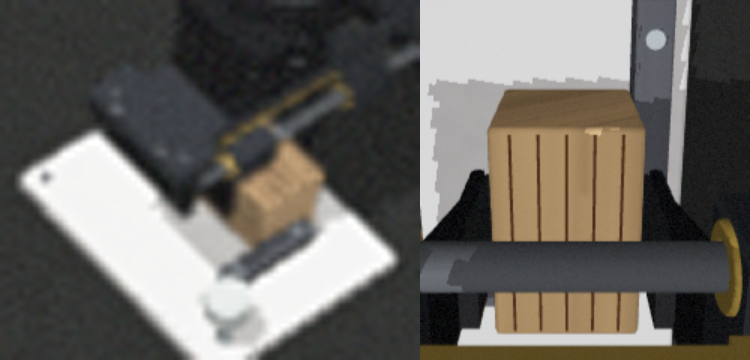

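Solid: the tip moved only 0.1 mm in x while its force rose by 11 N, and its position (580.1, 117.1) matches the seat estimate (579.4, 117.1). The pictures show the block against the end stop and beside the long stop. One last balancing trim and a hold.

Request:
{"fn": "drive_tool", "kwargs": {
  "series": [
    [0.01,0.005,0,0],
    [0.012,0.01,0,0],
    [0.012,0.01,0,0],
    [0.012,0.01,0,0],
    [0.012,0.01,0,0],
    [0.012,0.01,0,0],
    [0.012,0.01,0,0],
    [0.012,0.01,0,0]
  ]
}}

```text
time_s: 22.25
tcp_pos: [0.5491, 0.2224, 0.1015]
ee_rot: [[-0.983, -0.184, -0.007], [-0.184, 0.983, -0.008], [0.008, -0.006, -1.0]]
wrist_force: [-7.7, -13.3, 13.5]
gripper_width: 0.482
```

```bash
python3 st.py
```

```text
22.25 tcp [0.5491 0.2224 0.1015] tip stage mm 580.03 117.12 F -9.968244911430888 -11.663615004566976 13.492448010204388 tilt [ 0.00822219 -0.00632695]
```

```bash
python3 -c "
from station import order;print(order.finish_job())"
```

```text
the job is handed in; nothing more can be done
None
```

I pressed the plunger, then pushed the wood block into the corner, and handed the job in at about 22 s with the gripper still holding the block there.

- **Timer:** I pressed the small grey timer's plunger until the wrist read 18 N, about twice the spring force at the stop. I then let it go and saw the plunger head back up. I did not separately check that the lamp lit.
- **Block:** I gripped it across its 42 mm width, set it on the stage and pushed it against both stops. My first push was misleading: friction held the block about 3 mm short of the end stop. A light-load test showed this, and I re-seated it.
- **Last readings:** About 10 N against the end stop, 12 N against the long stop and 13 N down. The block is within about 0.7 mm of the seat measured from the camera, which is itself only good to about 2 mm.
- **Leftover tilt:** The tool is tilted about 0.5° under load. Its height matches the block's first flat contact, so I take the block as flat, but I did not measure that directly.
- **Bystanders:** I did not touch the tape, jar or disc by plan, but I did not re-measure their positions at the end.

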